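# Two-button release of a plate shuttle

## Task

Send the well plate out on the transfer station: set one fingertip on each of the two round release buttons, press both down together and hold them down in one press until the shuttle has slid all the way out to its stops, then let go and move clear. Do not press the small square key between the buttons, and leave the plate in its nest and the other things on the bench where they are.

Things in the scene. Friction and masses are not known exactly. Their poses are not given: they have to be found in the camera images.
- pair_mid (a point): fixed point midway between the two round release buttons, at the height of their tops when up (64 mm above the table). Its x axis runs from the near button to the far one, its y axis from the buttons towards the shuttle, the way the shuttle slides; z is up. The panel's top is 13 mm below it. The well plate's top stands 4 mm above it and begins 57 mm away along y; the rest of the station is lower
- station: the fixed plate transfer station: an aluminium base 156 x 325 mm with a grey button panel at one end and a sliding shuttle beside it. Origin on the table straight below pair_mid, same axes; the base spans -54 to 271 mm along y and 78 mm to each side along x
- release_near_top (a point): centre of the top of the near release button: round grey cap 25 mm across, standing 13 mm proud of the panel; it lies 28 mm from pair_mid along -x, so the two buttons are 56 mm apart centre to centre. Moves down with the cap
- release_far_top (a point): the same for the far release button, 28 mm from pair_mid along +x
- release_near (a joint): travel of the near release button, m: 0 up, 0.008 fully down. Springs back by itself: about 1 N to start, 3 N fully down. Its catch lets go of the shuttle from about 0.005 on
- release_far (a joint): the same for the far release button
- shuttle (a joint): travel of the shuttle, m: 0 locked at the button end, 0.09 fully out at its stops. Two catches hold it, one per release button. While BOTH buttons are down its spring drives it out, slowed by an air damper: about 3 s for the whole way. If a button is let go on the way it is caught at the next tooth (every 15 mm); fully out, it stays there
- nest (a point): middle of the shuttle's top face (139 x 96 mm, lips 7 mm high), 50 mm above the table; axes as pair_mid; moves with the shuttle. At the start 100 mm from pair_mid along y
- well_plate: white 24-well plate 127 x 85 x 18 mm, lying loose in the shuttle's nest and riding with it; origin at the centre of its underside. It is not to be touched
- stop_key (a joint): travel of the small square stop key (13 mm, standing 4 mm proud of the panel) that lies midway between the two release buttons, m: 0 up, 0.003 down. Not to be pressed
- stop_key_top (a point): centre of the top of the stop key, 8.5 mm below pair_mid
- dimple_plate: loose bystander: aluminium plate with 24 dimples, 127 x 85 x 12 (mm); origin at the centre of its underside. Leave alone
- metal_tray: loose bystander: open aluminium tray 85 x 130 x 32 (mm); origin at the centre of its underside. Leave alone
- kit_box: loose bystander: closed cardboard box 110 x 170 x 65 (mm); origin at the centre of its underside. Leave alone
- barb_cap: loose bystander: white screw cap with a hose barb on top, 60 across, 36 high (mm); origin at the centre of its underside. Leave alone
- barb_cap2: loose bystander: a second such cap, 60 across, 36 high (mm); origin at the centre of its underside. Leave alone
- reagent_bottle: loose bystander: white bottle 56 across, 120 high (mm); origin at the centre of its underside. Leave alone
- steel_standoff: loose bystander: upright steel post 18 across, 50 high (mm); origin at the centre of its underside. Leave alone

How it is judged (in metres and radians):
On the way, in this order (a step that is already met when the one before it is completed fails the run):
1. both release buttons are down together, by 5 mm or more, under the fingers (value of joint each of release_near, release_far above 0.005 m and contact force between the fingers and release_near_c0 above 0.3 N and contact force between the fingers and release_far_c0 above 0.3 N), for 0.2 s.
2. the shuttle is out by 80 mm or more with both buttons still held down (all of step 1 and value of joint shuttle above 0.08 m), for 0.1 s.
At the end, for the whole second after the job is handed in: The shuttle is fully out (85 mm or more of 90), both release buttons are up again (within 1.5 mm), the square key is up, and the well plate lies at rest in its nest (within 6 mm) (value of joint shuttle above 0.085 m and value of joint each of release_near, release_far below 0.0015 m and value of joint stop_key below 0.001 m and horizontal distance between well_plate and nest below 0.006 m and z of well_plate in the frame of nest below 0.003 m and linear speed of well_plate below 0.01 m/s); the robot touches nothing.
It fails at once if a release button was let go (under 3 mm) while the shuttle was part-way (10 to 75 mm) (value of joint shuttle between 0.01 and 0.075 m and value of joint any of release_near, release_far below 0.003 m).
It fails at once if the square stop key was pressed (over 1.5 mm) (value of joint stop_key above 0.0015 m).
It fails at once if the well plate was lifted or shoved out of its nest (horizontal distance between well_plate and nest above 0.01 m or z of well_plate in the frame of nest above 0.006 m).
It fails at once if the well plate was touched (over 1 N) (contact force between the arm and well_plate above 1 N).
It fails at once if a bystander was moved by more than 20 mm or lifted (distance of any of dimple_plate, metal_tray, kit_box, barb_cap, barb_cap2, reagent_bottle, steel_standoff from where it was at the start of the episode above 0.02 m).
It also fails if it takes over 32 s, if anything falls off the work surface, if the arm or the gripper's body presses on something with over 40 N, if the wrist force passes 120 N, or if a joint passes its speed limit or range.

## Robot

A 6-joint arm with a two-finger parallel gripper is mounted at the origin on the work surface. World frame = base frame: x ahead of the robot, y to its left, z up, the work surface at z = 0. Lengths are in m, angles in degrees, forces in N, time in s.
With the tool pointing down it reaches from about 0.375 to 0.9 m from the base axis. Payload 3.1 kg.
Tool frame: the origin (TCP) lies at the very end of the fingers, on their centre line; the grasp point (between the pads) lies 19 mm behind it (bot.grip_point_offset is the distance from the TCP to the grasp point, in m); z points along the fingers, x is the direction in which the jaws open and shut, and the axes are right-handed (so a half turn about z gives the same grasp; the last joint's range is limited). The gripper opens to 87 mm and grips with 3 to 60 N. Pads are 19 mm wide; open, the fingers measure 117 mm over their backs; the gripper's body (75 mm by 190 mm) begins 51 mm behind the grasp point.
Start: joints at [-82.936, 30.224, 82.088, -0, 67.689, -10.227], TCP at [0.186, -0.597, 0.223] pointing down, gripper open.
Joint ranges: [-176.69, 176.69], [-43.24, 126.21], [12.49, 139.97], [-82, 262], [0, 151.66], [-163.58, 163.58]. Speed limits (degrees/s): [159.86, 159.86, 180, 180, 180, 180].

## Interface

Orientations are given as a 3x3 rotation matrix whose columns are the frame's x, y, z axes.
In Python, from rig import bot, capture, recognise, place_of gives the robot as it stands.
- The arm moves only by the tool send_rows, never from a script. Its argument "motion" is a list of rows, each a list of 2 entries, a list of its own where there are three numbers: the shift along the tool's x, y, z in mm, then the turn about the tool's z in rad. A call has exactly 5 rows; each row shifts and turns the pose as measured when the row begins, along the tool's axes as they then stand; what a row does not reach is not made up. A row lasts 1/12 s, in which the tool goes at most 41.7 mm and 7.16 degrees, less where a joint would pass 70% of its speed; a pose out of reach is approached as far as the arm can. A call with a gripper value outside its range is refused whole. "gripper" is the closure, from 0 (fully open) to 1 (shut), set as the call begins (left out, the last holds). The fingers move at their own pace and stop on an object; the grip force is fixed at half the most. Time passes only in rows, so rows that do not move let the fingers close, or fill a call up. It gives the time, the measured TCP pose, the force and the opening at its end, in the units of the state.
- bot.read_state(): the state, without advancing time (a new reading comes with each control period).
- capture(name): name is "scene" or "top" or "wrist"; returns a dict with "image" (480x640x3 uint8, blue, green, red), "fx", "fy", "cx", "cy" (pixels), "rvec" (rotation vector, rad) and "tvec" (3), from world to camera coordinates, as OpenCV has them. Camera axes: x right, y down, z forward; pixel columns grow to the right and rows downward; lengths in m; the calibration is good to about 2 mm. The wrist camera is an equidistant fisheye: a pixel r from the principal point sees the ray r / f radians off the axis. A picture is of the moment at which its call begins. There is no depth.
- bot.hand_in(): hands the job in, once; it reports no verdict.
Trained networks look in the newest picture that a camera, given by its name, has taken for a name from the list of things; names that differ only in an ending like _2 or _b are one class to them, and where a whole thing is asked for, a point or a joint stands for the part that bears it (a point fixed in the world has none). Each returns a list of dicts, best first, with "p" (0 to 1); they miss things now and then, are a little off and sometimes report something else, mostly with a low value. They report only what shows in the picture. A call takes as long as a camera call.
- recognise(camera, target): "xy" ([column, row] in pixels, amid what is visible of it).
- place_of(camera, target): "xy" ([column, row] in pixels: a listed point, or the origin of a listed thing).
The state is a dict: "time_s": time; "joint_positions": joint angles; "qvel": joint speeds; "tau": joint torques, N m; "position": TCP position; "tcp_rot": TCP orientation; "force": force on the tool from outside, world axes, zero at the start; "moment": the same for the moment, N m; "opening": opening from 0.0 (shut) to 1.0 (fully open).
Only numpy, scipy, OpenCV 4.12 (cv2) and the standard library are available. Lean on these libraries where they do the work, as an engineer would, in place of code of your own. Each camera call takes 0.05 s, during which the arm holds its last target.

## Working session

There is one attempt and no reset: what is moved stays moved. The work goes in short steps, Python scripts to look and compute and a tool call to move; the robot and the scene stay as the last step left them, time stands still between calls to the robot, and variables do not carry over. Pictures are saved under pics/ and viewed, and the job is handed in when it is done.

Besides the shell and the picture viewer there is one more tool, called after "Request:" as a command line: name --argument value ..., lists and objects as JSON in quotes. send_rows: Moves the arm, as the interface text tells. Its arguments: {"type":"object","properties":{"motion":{"type":"array","items":{"type":"array"}},"gripper":{"type":"number"}},"required":["motion"]}

```bash
mkdir -p pics
cat > h.py <<'E'
import numpy as np, cv2
from rig import bot, capture, recognise, place_of
def ray(c,xy):
    R=cv2.Rodrigues(np.array(c["rvec"],float))[0]; t=np.array(c["tvec"],float).ravel()
    d=np.array([(xy[0]-c["cx"])/c["fx"],(xy[1]-c["cy"])/c["fy"]])
    if c.get("fish"):
        r=np.hypot(*d); v=np.array([d[0]/r*np.sin(r),d[1]/r*np.sin(r),np.cos(r)]) if r>0 else np.array([0,0,1.])
    else: v=np.array([d[0],d[1],1])
    return -R.T@t, R.T@v
def atz(c,xy,z):
    o,v=ray(c,xy); return o+v*(z-o[2])/v[2]
E
python3 - <<'E'
from h import *
print(bot.read_state())
for n in ["scene","top","wrist"]:
    c=capture(n); c["fish"]=n=="wrist"; cv2.imwrite(f"pics/{n}0.png",c["image"])
    for t,z in [("pair_mid",.064),("release_near_top",.064),("release_far_top",.064),("stop_key_top",.0555),("nest",.05),("station",0)]:
        print(n,t,[(np.round(r["xy"],1),round(r["p"],2),np.round(atz(c,r["xy"],z),4)) for r in place_of(n,t)[:2]])
E
```

```text
{'time_s': 0.0, 'joint_positions': array([-8.29346944e+01,  3.02789288e+01,  8.21576723e+01,  6.45314111e-04,
        6.76896543e+01, -1.02279111e+01]), 'qvel': array([ 0.00287493,  0.12221277,  0.01968386, -0.02920926,  0.02400275,
       -0.11500178]), 'tau': array([-1.25143910e-03, -4.40046430e+01, -1.76588684e+01,  6.31138030e-02,
        5.81175741e-02, -1.55154785e-04]), 'position': array([ 0.18572005, -0.59598605,  0.22156491]), 'tcp_rot': array([[ 2.97257461e-01, -9.54797326e-01, -2.60699912e-04],
       [-9.54794903e-01, -2.97257304e-01,  2.18812040e-03],
       [-2.16670646e-03, -4.01520167e-04, -9.99997572e-01]]), 'force': array([-0.10739338, -0.29611938,  0.01509988]), 'moment': array([0.01364846, 0.00233864, 0.01680023]), 'opening': 1.0008097708032755}
scene pair_mid [(array([287.7, 281.9]), 0.92, array([ 0.5672, -0.1792,  0.064 ]))]
scene release_near_top [(array([274.8, 278.6]), 0.58, array([ 0.5367, -0.1916,  0.064 ])), (array([353.3, 280.8]), 0.18, array([ 0.6804, -0.0723,  0.064 ]))]
scene release_far_top [(array([300. , 284.9]), 0.67, array([ 0.5956, -0.1673,  0.06
[... 434 characters left out ...]
0.3947, -0.1384,  0.064 ])), (array([373.1, 235.7]), 0.69, array([ 0.5589, -0.1797,  0.064 ]))]
top release_near_top [(array([377.3, 245.4]), 0.44, array([ 0.5341, -0.1902,  0.064 ])), (array([171.4, 273.2]), 0.42, array([0.4632, 0.3357, 0.064 ]))]
top release_far_top [(array([368.7, 220.8]), 0.61, array([ 0.5972, -0.1689,  0.064 ]))]
top stop_key_top [(array([374. , 232.2]), 0.61, array([ 0.5686, -0.1832,  0.0555]))]
top nest [(array([353.5, 186.9]), 0.32, array([ 0.6879, -0.1317,  0.05  ]))]
top station [(array([369.1, 235.5]), 0.61, array([ 0.5647, -0.1766,  0.    ]))]
wrist pair_mid []
wrist release_near_top []
wrist release_far_top []
wrist stop_key_top []
wrist nest []
wrist station []
```

View pics/scene0.png

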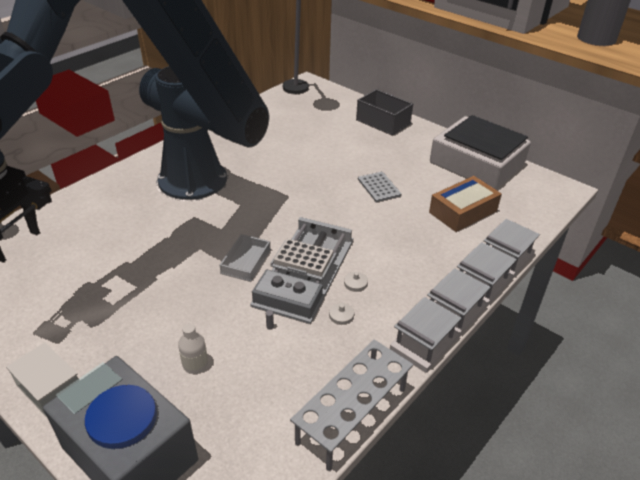

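View pics/top0.png

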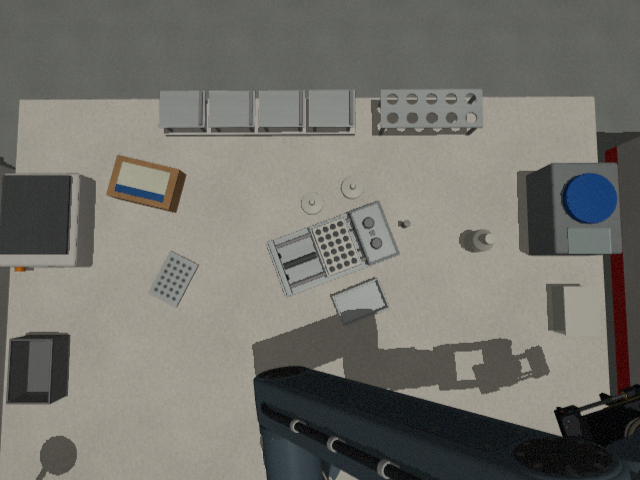

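View pics/wrist0.png

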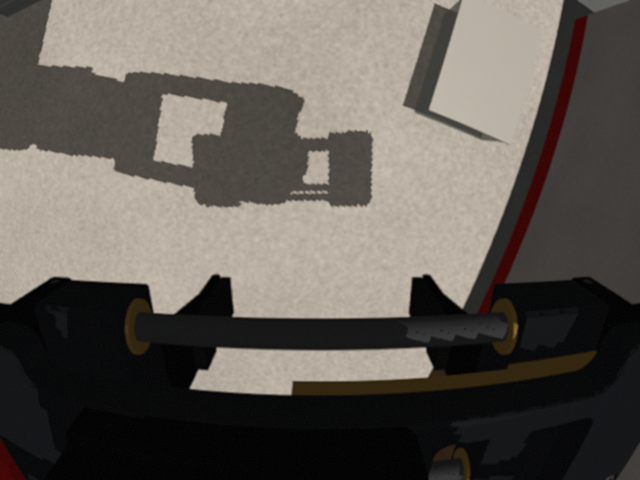

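The scene picture shows the panel buttons at about (277,281) and (299,287). In the top picture they are at about (376,243) and (368,223). Both views agree on pair_mid ≈ (0.566, -0.179) and an x axis at about 20°. I'll move there at the current height.

Request:
send_rows --motion '[[[-19, -32, 0], 0], [[-19, -32, 0], 0], [[-19, -32, 0], 0], [[-19, -32, 0], 0], [[-19, -32, 0], 0]]' --gripper 0.53

```text
time_s: 1.47
position: [0.3089, -0.4634, 0.2217]
tcp_rot: [[0.284, -0.959, -0.001], [-0.959, -0.284, -0.009], [0.009, 0.003, -1.0]]
force: [0.1, -0.6, -0.4]
opening: 0.705
```

Request:
send_rows --motion '[[[-19, -32, 0], 0], [[-19, -32, 0], 0], [[-19, -32, 0], 0], [[-19, -32, 0], 0], [[-19, -32, 0], 0]]'

```text
time_s: 1.88
position: [0.4405, -0.3202, 0.2213]
tcp_rot: [[0.282, -0.959, 0.001], [-0.959, -0.282, -0.011], [0.011, 0.002, -1.0]]
force: [1.1, 0.3, 0.4]
opening: 0.477
```

Request:
send_rows --motion '[[[0, 0, 0], -0.12], [[0, 0, 0], -0.12], [[0, 0, 0], -0.12], [[0, 0, 0], -0.12], [[0, 0, 0], -0.12]]'

```text
time_s: 2.3
position: [0.4473, -0.3104, 0.222]
tcp_rot: [[0.791, -0.612, 0.004], [-0.612, -0.791, -0.009], [0.009, 0.005, -1.0]]
force: [0.4, -0.1, -0.1]
opening: 0.468
```

Request:
send_rows --motion '[[[0, 0, 0], -0.12], [[0, 0, 0], -0.12], [[0, 0, 0], -0.12], [[0, 0, 0], -0.12], [[0, 0, 0], -0.12]]'

```text
time_s: 2.72
position: [0.4479, -0.31, 0.2226]
tcp_rot: [[0.999, -0.034, 0.005], [-0.034, -0.999, -0.01], [0.005, 0.01, -1.0]]
force: [-0.8, 0.3, -0.3]
opening: 0.474
```

Request:
send_rows --motion '[[[0, 0, 0], -0.1], [[0, 0, 0], -0.1], [[0, 0, 0], -0.1], [[0, 0, 0], -0.09], [[0, 0, 0], 0]]'

```text
time_s: 3.13
position: [0.4481, -0.3101, 0.2231]
tcp_rot: [[0.929, 0.37, 0.006], [0.37, -0.929, -0.011], [0.001, 0.012, -1.0]]
force: [-0.4, -0.0, -0.8]
opening: 0.47
```

```bash
cat > l.py <<'E'
from h import *
import sys
tag=sys.argv[1]
for n in ["wrist","scene","top"]:
    c=capture(n); c["fish"]=n=="wrist"; cv2.imwrite(f"pics/{n}{tag}.png",c["image"])
    for t,z in [("pair_mid",.064),("release_near_top",.064),("release_far_top",.064),("stop_key_top",.0555),("nest",.05)]:
        print(n,t,[(np.round(r["xy"],1),round(r["p"],2),np.round(atz(c,r["xy"],z),4)) for r in place_of(n,t)[:2]])
s=bot.read_state(); print(s["position"],s["tcp_rot"],s["opening"],s["force"],s["time_s"],s["joint_positions"])
E
python3 l.py 1
```

```text
wrist pair_mid [(array([492.6, 135.9]), 0.97, array([ 0.565 , -0.1792,  0.064 ])), (array([323.9,  39.4]), 0.26, array([ 0.3926, -0.164 ,  0.064 ]))]
wrist release_near_top [(array([466.1, 132.9]), 0.84, array([ 0.5396, -0.1886,  0.064 ])), (array([351.6, 340.5]), 0.4, array([ 0.5244, -0.4172,  0.064 ]))]
wrist release_far_top [(array([520.7, 140.9]), 0.88, array([ 0.5947, -0.1696,  0.064 ]))]
wrist stop_key_top [(array([490.2, 134.7]), 0.63, array([ 0.5661, -0.1777,  0.0555]))]
wrist nest []
scene pair_mid [(array([288.7, 282.5]), 0.87, array([ 0.5703, -0.1791,  0.064 ]))]
scene release_near_top [(array([271.3, 279.8]), 0.63, array([ 0.5334, -0.2001,  0.064 ]))]
scene release_far_top [(array([300.8, 284. ]), 0.46, array([ 0.595 , -0.1638,  0.064 ]))]
scene stop_key_top [(array([287.2, 283.1]), 0.4, array([ 0.563 , -0.1767,  0.0555])), (array([244.6, 259.2]), 0.28, array([ 0.4268, -0.1856,  0.0555]))]
scene nest [(array([302.8, 259.5]), 0.68, array([ 0.5306, -0.0852,  0.05  ]))]
top pair_mid [(array([373.8, 233. ]), 0.83, array([ 0.5658, -0.1816,  0.064 ])), (array([176.4, 276.8]), 0.25, array([0.454 , 0.3227, 0.064 ]))]
top release_near_top [(array([376.8, 242.8]), 0.52, array([ 0.5407, -0.189 ,  0.064 ]))]
top release_far_top [(array([367.3, 222.1]), 0.64, array([ 0.5939, -0.1653,  0.064 ])), (array([333.9, 247.4]), 0.3, array([ 0.529 , -0.0796,  0.064 ]))]
top stop_key_top [(array([471.5, 240.1]), 0.56, array([ 0.5481, -0.4323,  0.0555])), (array([371.5, 232.7]), 0.45, array([ 0.5674, -0.1767,  0.0555]))]
top nest []
[ 0.44811516 -0.31011294  0.223018  ] [[ 0.92956227  0.36862453  0.00547162]
 [ 0.36866316 -0.92950353 -0.01052016]
 [ 0.0012079   0.01179633 -0.99992969]] 0.47113896442559644 [-0.69120304  0.70129073 -0.50071848] 4.0333 [-46.32887219  23.78668693  94.04820574  -0.21555651  61.5127959
 -67.85994085]
```

View pics/wrist1.png

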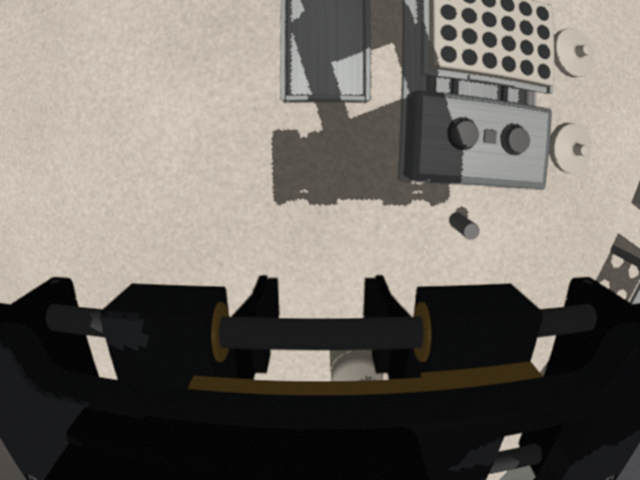

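Request:
send_rows --motion '[[[32, -4, 0], 0], [[32, -4, 0], 0], [[32, -4, 0], 0], [[32, -4, 0], 0], [[30, -4, 0], 0]]'

```text
time_s: 4.45
position: [0.5876, -0.2351, 0.2227]
tcp_rot: [[0.934, 0.358, 0.002], [0.358, -0.934, -0.011], [-0.003, 0.011, -1.0]]
force: [0.8, -1.6, -0.6]
opening: 0.467
```

Request:
send_rows --motion '[[[0, 0, 15], 0], [[0, 0, 15], 0], [[0, 0, 15], 0], [[0, 0, 15], 0], [[0, 0, 0], 0]]'

```text
time_s: 4.87
position: [0.5972, -0.2312, 0.1616]
tcp_rot: [[0.93, 0.367, 0.011], [0.367, -0.93, -0.014], [0.005, 0.017, -1.0]]
force: [-0.5, 0.4, -0.8]
opening: 0.467
```

```bash
python3 l.py 2
```

```text
wrist pair_mid [(array([306.6, 154.1]), 0.67, array([ 0.5664, -0.1792,  0.064 ])), (array([307.8,  19.7]), 0.59, array([ 0.5321, -0.0899,  0.064 ]))]
wrist release_near_top [(array([266.2, 151.1]), 0.68, array([ 0.5393, -0.1872,  0.064 ]))]
wrist release_far_top [(array([345.6, 154.9]), 0.7, array([ 0.5917, -0.1697,  0.064 ]))]
wrist stop_key_top [(array([309.4, 151. ]), 0.52, array([ 0.5674, -0.1771,  0.0555]))]
wrist nest [(array([310.8,  18. ]), 0.52, array([ 0.5317, -0.0841,  0.05  ])), (array([310.6, 147. ]), 0.51, array([ 0.5671, -0.1744,  0.05  ]))]
scene pair_mid [(array([289.9, 280.3]), 0.95, array([ 0.5673, -0.1718,  0.064 ]))]
scene release_near_top [(array([276.1, 279.9]), 0.61, array([ 0.5421, -0.1927,  0.064 ]))]
scene release_far_top [(array([301.1, 284.6]), 0.42, array([ 0.5968, -0.1648,  0.064 ]))]
scene stop_key_top [(array([289.4, 284.2]), 0.39, array([ 0.5695, -0.176 ,  0.0555])), (array([276.4, 279.5]), 0.28, array([ 0.5354, -0.185 ,  0.0555]))]
scene nest [(array([300.6, 258. ]), 0.83, array([ 0.5227, -0.0848,  0.05  ])), (array([349.9, 279.6]), 0.4, array([ 0.6633, -0.0627,  0.05  ]))]
top pair_mid [(array([375.8, 234.9]), 0.84, array([ 0.5609, -0.1866,  0.064 ]))]
top release_near_top [(array([337.9, 246.5]), 0.56, array([ 0.5313, -0.0898,  0.064 ]))]
top release_far_top [(array([365. , 222.1]), 0.6, array([ 0.5939, -0.1594,  0.064 ]))]
top stop_key_top []
top nest []
[ 0.59880512 -0.23255646  0.16486181] [[ 0.93033629  0.3663512   0.01616159]
 [ 0.36659994 -0.93022708 -0.01679453]
 [ 0.00888125  0.0215494  -0.99972834]] 0.4716886916966963 [ 0.22943626  0.23883987 -0.22312283] 5.7667 [-31.00710289  34.82943238  83.56120459  -0.40024543  60.32046128
 -52.31431875]
```

View pics/wrist2.png

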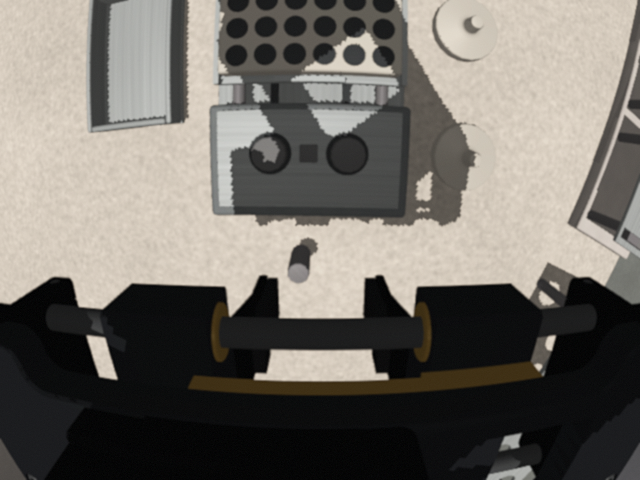

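The wrist picture shows the button caps at (270,153) and (347,155), with the key at (308,153) between them. The fingertips are at about y=290.

```bash
cat > m.py <<'E'
from h import *
import sys
c=capture("wrist"); c["fish"]=True
a,b=[atz(c,eval(v),.064) for v in sys.argv[1:3]]
print(a,b,(a+b)/2,np.linalg.norm(b-a),np.degrees(np.arctan2(*(b-a)[[1,0]])))
s=bot.read_state(); R=s["tcp_rot"]; print("move mm",R.T@(((a+b)/2-s["position"]))*1000, "tool ang",np.degrees(np.arctan2(R[1,0],R[0,0])))
E
python3 m.py "(270,153)" "(347,155)"
```

```text
[ 0.54417448 -0.18942433  0.064     ] [ 0.59508532 -0.17120041  0.064     ] [ 0.5696299  -0.18031237  0.064     ] 0.0540742563523343 19.695206000725108
move mm [ -8.90329776 -61.46812099  99.47475388] tool ang 21.5096346201671
```

Request:
send_rows --motion '[[[-3, -18, 0], 0.01], [[-3, -18, 0], 0.01], [[-2, -16, 0], 0.01], [[-2, -10, 0], 0], [[0, 0, 0], 0]]'

```text
time_s: 6.23
position: [0.5669, -0.1777, 0.1629]
tcp_rot: [[0.942, 0.336, 0.017], [0.336, -0.942, -0.018], [0.01, 0.023, -1.0]]
force: [0.2, -0.1, -0.6]
opening: 0.466
```

Request:
send_rows --motion '[[[0, 0, 12], 0], [[0, 0, 12], 0], [[0, 0, 12], 0], [[0, 0, 8], 0], [[0, 0, 0], 0]]'

```text
time_s: 6.65
position: [0.5715, -0.1812, 0.1195]
tcp_rot: [[0.941, 0.338, 0.025], [0.338, -0.941, -0.023], [0.015, 0.03, -0.999]]
force: [0.3, -0.4, -0.6]
opening: 0.473
```

```bash
python3 l.py 3
```

```text
wrist pair_mid [(array([311.9, 245.2]), 0.87, array([ 0.5647, -0.1766,  0.064 ]))]
wrist release_near_top [(array([269. , 247.8]), 0.65, array([ 0.5403, -0.187 ,  0.064 ]))]
wrist release_far_top [(array([362.8, 251.2]), 0.96, array([ 0.5957, -0.1698,  0.064 ]))]
wrist stop_key_top [(array([313.8, 242.9]), 0.97, array([ 0.5662, -0.1775,  0.0555]))]
wrist nest []
scene pair_mid [(array([290.9, 281.2]), 0.67, array([ 0.5712, -0.1724,  0.064 ])), (array([291. , 299.9]), 0.23, array([ 0.6131, -0.2173,  0.064 ]))]
scene release_near_top [(array([303.2, 258.2]), 0.63, array([ 0.5384, -0.0925,  0.064 ])), (array([276., 279.]), 0.52, array([ 0.5398, -0.1906,  0.064 ]))]
scene release_far_top [(array([300.7, 281. ]), 0.69, array([ 0.588 , -0.1564,  0.064 ]))]
scene stop_key_top [(array([290.5, 282.6]), 0.35, array([ 0.5677, -0.1702,  0.0555]))]
scene nest [(array([301.2, 257.5]), 0.75, array([ 0.5226, -0.0824,  0.05  ]))]
top pair_mid [(array([373. , 233.7]), 0.87, array([ 0.564 , -0.1795,  0.064 ]))]
top release_near_top [(array([370.2, 234.4]), 0.5, array([ 0.5622, -0.1724,  0.064 ]))]
top release_far_top []
top stop_key_top []
top nest []
[ 0.5718512  -0.18094428  0.12100452] [[ 0.94079232  0.33793739  0.0266107 ]
 [ 0.33855833 -0.94064317 -0.02384698]
 [ 0.01697238  0.03144433 -0.99936139]] 0.4672711012536519 [0.27783244 0.20803587 0.50558478] 7.55 [-27.9684366   35.09782612  92.41166017  -0.63719942  50.5043847
 -47.34842455]
```

View pics/wrist3.png

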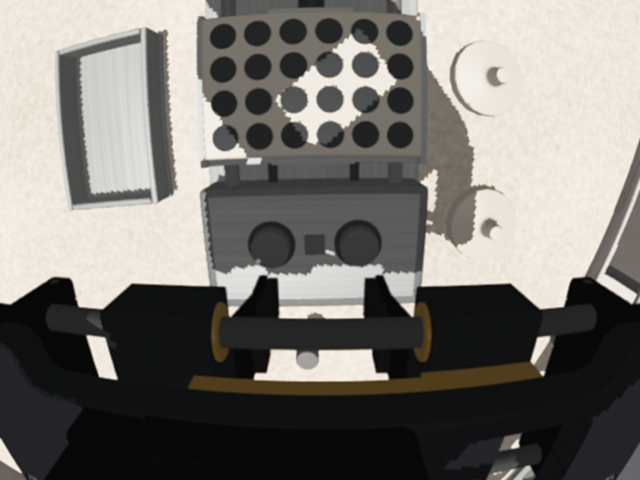

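```bash
python3 m.py "(271,244)" "(358,243)"
```

```text
[ 0.54121807 -0.18457675  0.064     ] [ 0.59172854 -0.16600732  0.064     ] [ 0.56647331 -0.17529204  0.064     ] 0.05381571988603585 20.185211404931422
move mm [-4.07522716 -8.96348968 56.67671506] tool ang 19.784972047985562
```

Request:
send_rows --motion '[[[-1, -2, 7], 0], [[-1, -2, 7], 0], [[-1, -1, 7], 0], [[-1, -1, 7], 0], [[0, 0, 4], 0]]'

```text
time_s: 8.02
position: [0.5666, -0.1771, 0.0862]
tcp_rot: [[0.941, 0.338, 0.027], [0.339, -0.941, -0.024], [0.018, 0.032, -0.999]]
force: [0.4, 0.2, -0.5]
opening: 0.47
```

```bash
python3 l.py 4
```

```text
wrist pair_mid []
wrist release_near_top [(array([266.8, 277. ]), 0.56, array([ 0.5394, -0.1867,  0.064 ]))]
wrist release_far_top [(array([372.1, 279.4]), 0.98, array([ 0.5935, -0.1692,  0.064 ]))]
wrist stop_key_top [(array([317.9, 270.1]), 0.91, array([ 0.5652, -0.1771,  0.0555]))]
wrist nest [(array([314.7, 353.7]), 0.72, array([ 0.5838, -0.235 ,  0.05  ])), (array([495.1, 235.4]), 0.57, array([ 0.6596, -0.124 ,  0.05  ]))]
scene pair_mid [(array([287.5, 283.8]), 0.97, array([ 0.5712, -0.1842,  0.064 ]))]
scene release_near_top [(array([275.2, 279. ]), 0.66, array([ 0.5384, -0.1919,  0.064 ])), (array([289.1, 282.4]), 0.62, array([ 0.5708, -0.1783,  0.064 ]))]
scene release_far_top [(array([298.6, 283.1]), 0.54, array([ 0.5891, -0.165 ,  0.064 ])), (array([194.8, 363.6]), 0.43, array([ 0.5895, -0.483 ,  0.064 ]))]
scene stop_key_top [(array([289.8, 284. ]), 0.56, array([ 0.5697, -0.1748,  0.0555])), (array([289.6, 297.7]), 0.19, array([ 0.6002, -0.2083,  0.0555]))]
scene nest [(array([302.7, 260.6]), 0.83, array([ 0.5331, -0.0884,  0.05  ]))]
top pair_mid [(array([374.4, 232.9]), 0.6, array([ 0.5661, -0.1831,  0.064 ]))]
top release_near_top []
top release_far_top []
top stop_key_top [(array([173.7, 277.5]), 0.49, array([0.4521, 0.3323, 0.0555]))]
top nest [(array([176.1, 276.2]), 0.33, array([0.4554, 0.328 , 0.05  ]))]
[ 0.56769936 -0.17769288  0.08784359] [[ 0.94075281  0.33777294  0.02989303]
 [ 0.33853195 -0.940609   -0.02551149]
 [ 0.01950056  0.03411976 -0.99922749]] 0.46983126871930014 [-0.14425616  0.08663819 -0.60391653] 8.9167 [-27.87812357  37.59179009  94.45007488  -0.68561378  45.76211475
 -47.18153036]
```

View pics/wrist4.png

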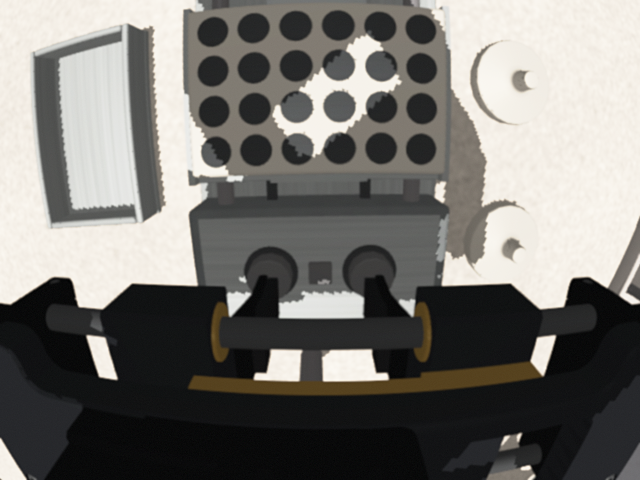

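```bash
python3 m.py "(271,267)" "(369,268)"
python3 - <<'E'
from h import *
c=capture("wrist");s=bot.read_state();R=s["tcp_rot"]
for dx in (-.028,0,.028):
    P=s["position"]+R@[dx,0,0]; q=cv2.Rodrigues(np.array(c["rvec"]))[0]@P+np.ravel(c["tvec"]); r=np.hypot(q[0],q[1]);th=np.arctan2(r,q[2]); print(q[:2]/r*th*c["fx"]+[c["cx"],c["cy"]])
E
```

```text
[ 0.54107813 -0.18169566  0.064     ] [ 0.59092838 -0.16479989  0.064     ] [ 0.56600325 -0.17324777  0.064     ] 0.0526356754047945 18.723082856823194
move mm [-0.55619637 -5.55019909 23.62769306] tool ang 19.79367205342662
[263.27043566 295.42304282]
[321.19092216 295.90519266]
[379.09426902 295.44831262]
```

Request:
send_rows --motion '[[[-1, -2, 3], 0], [[0, -2, 4], 0], [[0, 0, 4], 0], [[0, 0, 4], 0], [[0, 0, 3], 0]]'

```text
time_s: 9.43
position: [0.5659, -0.1744, 0.0684]
tcp_rot: [[0.941, 0.338, 0.031], [0.339, -0.941, -0.026], [0.02, 0.035, -0.999]]
force: [0.3, 0.9, 0.4]
opening: 0.471
```

Request:
send_rows --motion '[[[0, 0, 3], 0], [[0, 0, 3], 0], [[0, 0, 3], 0], [[0, 0, 3], 0], [[0, 0, 3], 0]]'

```text
time_s: 9.85
position: [0.5661, -0.1745, 0.0558]
tcp_rot: [[0.941, 0.338, 0.029], [0.339, -0.94, -0.025], [0.019, 0.034, -0.999]]
force: [-7.4, 4.6, 40.0]
opening: 0.471
```

Request:
send_rows --motion '[[[0, 0, 0.5], 0], [[0, 0, 0.5], 0], [[0, 0, 0.5], 0], [[0, 0, 0.5], 0], [[0, 0, 0.5], 0]]'

```text
time_s: 10.27
position: [0.566, -0.1745, 0.0574]
tcp_rot: [[0.94, 0.339, 0.03], [0.34, -0.94, -0.027], [0.019, 0.035, -0.999]]
force: [-0.8, -0.2, 4.5]
opening: 0.469
```

Request:
send_rows --motion '[[[0, 0, 1.8], 0], [[0, 0, 1.5], 0], [[0, 0, 1.2], 0], [[0, 0, 1.2], 0], [[0, 0, 1.2], 0]]'

```text
time_s: 10.68
position: [0.566, -0.1745, 0.0565]
tcp_rot: [[0.94, 0.34, 0.029], [0.34, -0.94, -0.027], [0.018, 0.036, -0.999]]
force: [-2.7, 1.8, 13.7]
opening: 0.47
```

Request:
send_rows --motion '[[[0, 0, 1.3], 0], [[0, 0, 1.3], 0], [[0, 0, 1.3], 0], [[0, 0, 1.3], 0], [[0, 0, 1.3], 0]]'

```text
time_s: 11.1
position: [0.566, -0.1744, 0.0565]
tcp_rot: [[0.94, 0.34, 0.029], [0.341, -0.94, -0.028], [0.018, 0.036, -0.999]]
force: [-3.3, 1.0, 14.6]
opening: 0.467
```

```bash
python3 l.py 5
```

```text
wrist pair_mid [(array([317.9, 309.5]), 0.56, array([ 0.5656, -0.1781,  0.064 ]))]
wrist release_near_top [(array([318.2, 309.9]), 0.67, array([ 0.5658, -0.1783,  0.064 ]))]
wrist release_far_top [(array([377.8, 301.3]), 0.74, array([ 0.5905, -0.165 ,  0.064 ]))]
wrist stop_key_top [(array([321. , 304.6]), 0.89, array([ 0.5678, -0.1795,  0.0555]))]
wrist nest [(array([317.9, 312.5]), 0.3, array([ 0.569 , -0.1871,  0.05  ]))]
scene pair_mid []
scene release_near_top [(array([291. , 284.3]), 0.42, array([ 0.5785, -0.18  ,  0.064 ]))]
scene release_far_top [(array([301.3, 286.4]), 0.56, array([ 0.6012, -0.1689,  0.064 ])), (array([351.1, 283.1]), 0.24, array([ 0.6814, -0.0819,  0.064 ]))]
scene stop_key_top [(array([286.1, 285. ]), 0.47, array([ 0.5655, -0.1832,  0.0555]))]
scene nest []
top pair_mid []
top release_near_top [(array([313. , 256.7]), 0.54, array([ 0.5053, -0.0262,  0.064 ]))]
top release_far_top []
top stop_key_top [(array([314.7, 255.6]), 0.66, array([ 0.5084, -0.0304,  0.0555]))]
top nest [(array([473.2, 238.6]), 0.7, array([ 0.5523, -0.4386,  0.05  ])), (array([314. , 256.5]), 0.65, array([ 0.5063, -0.0286,  0.05  ]))]
[ 0.56604063 -0.17443539  0.05648172] [[ 0.93992391  0.34013796  0.02914108]
 [ 0.34091702 -0.9396755  -0.02802751]
 [ 0.01784994  0.03627842 -0.99918229]] 0.47108240359067605 [-3.79293379  1.80893515 14.17393799] 12.0 [-27.58773241  40.30701399  95.65759466  -0.97502112  41.81530412
 -46.791142  ]
```

View pics/wrist5.png

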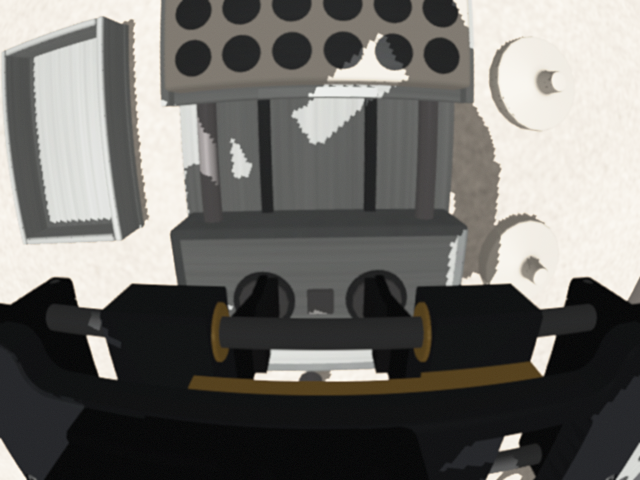

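The wrist picture shows the shuttle well on its way: the plate edge is at y≈95 and the panel edge at y≈220. The key is free between the fingers at (320,300). I'll keep holding.

Request:
send_rows --motion '[[[0, 0, 1.3], 0], [[0, 0, 1.3], 0], [[0, 0, 1.3], 0], [[0, 0, 1.3], 0], [[0, 0, 1.3], 0]]'

```text
time_s: 12.42
position: [0.566, -0.1745, 0.0565]
tcp_rot: [[0.94, 0.34, 0.029], [0.341, -0.94, -0.029], [0.017, 0.037, -0.999]]
force: [-2.9, 2.3, 14.8]
opening: 0.469
```

Request:
send_rows --motion '[[[0, 0, 1.3], 0], [[0, 0, 1.3], 0], [[0, 0, 1.3], 0], [[0, 0, 1.3], 0], [[0, 0, 1.3], 0]]'

```text
time_s: 12.83
position: [0.566, -0.1744, 0.0565]
tcp_rot: [[0.94, 0.341, 0.029], [0.341, -0.939, -0.03], [0.017, 0.038, -0.999]]
force: [-3.7, 1.4, 14.7]
opening: 0.475
```

Request:
send_rows --motion '[[[0, 0, 1.3], 0], [[0, 0, 1.3], 0], [[0, 0, 1.3], 0], [[0, 0, 1.3], 0], [[0, 0, 1.3], 0]]'

```text
time_s: 13.25
position: [0.5661, -0.1744, 0.0565]
tcp_rot: [[0.94, 0.341, 0.029], [0.342, -0.939, -0.031], [0.017, 0.038, -0.999]]
force: [-3.5, 1.9, 14.4]
opening: 0.466
```

Request:
send_rows --motion '[[[0, 0, 1.3], 0], [[0, 0, 1.3], 0], [[0, 0, 1.3], 0], [[0, 0, 1.3], 0], [[0, 0, 1.3], 0]]'

```text
time_s: 13.67
position: [0.566, -0.1744, 0.0564]
tcp_rot: [[0.94, 0.341, 0.029], [0.342, -0.939, -0.031], [0.016, 0.039, -0.999]]
force: [-3.1, 1.8, 14.6]
opening: 0.468
```

```bash
python3 l.py 6 | tail -9
```

```text
top pair_mid []
top release_near_top []
top release_far_top []
top stop_key_top []
top nest []
[ 0.56603116 -0.17444305  0.0564444 ] [[ 0.93961951  0.34102932  0.02853394]
 [ 0.34184122 -0.93923547 -0.03132577]
 [ 0.01611708  0.03918838 -0.99910185]] 0.46736274667122923 [-3.17572444  1.83503041 14.73249752] 14.5667 [-27.4905321   40.3069917   95.67630753  -1.25800066  41.74394217
 -46.54219412]
```

View pics/top6.png

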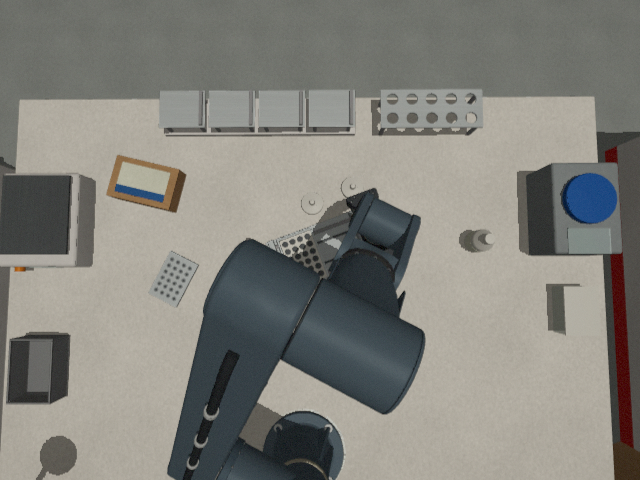

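View pics/wrist6.png

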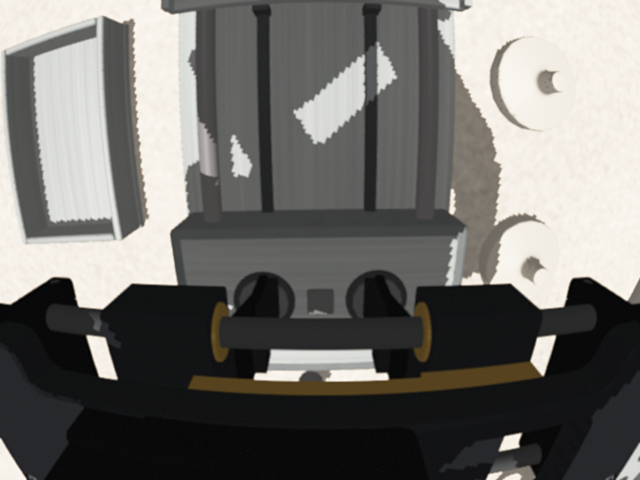

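The top picture shows the plate near the base's far end. In the wrist picture the shuttle lip is at row 5. I'll hold a little longer and check that it has stopped.

Request:
send_rows --motion '[[[0, 0, 1.3], 0], [[0, 0, 1.3], 0], [[0, 0, 1.3], 0], [[0, 0, 1.3], 0], [[0, 0, 1.3], 0]]'

```text
time_s: 14.98
position: [0.566, -0.1745, 0.0564]
tcp_rot: [[0.94, 0.341, 0.028], [0.342, -0.939, -0.032], [0.016, 0.04, -0.999]]
force: [-3.5, 1.6, 14.5]
opening: 0.471
```

Run:
```python
from h import *
a=cv2.imread("pics/wrist6.png").astype(int)
c=capture("wrist");c["fish"]=True
cv2.imwrite("pics/wrist7.png",c["image"])
d=np.abs(c["image"].astype(int)-a)[:260].max(2); print((d>25).sum())
# lip edge position in station frame, z~.057
m=np.array([.566,-.177,0]);th=np.radians(19.8)
for v in (5,10): print(v,(atz(c,(316,v),.057)-m)@[-np.sin(th),np.cos(th),0],(atz(c,(316,v),.05)-m)@[-np.sin(th),np.cos(th),0])
print(bot.read_state()["force"])
```

```text
250
5 0.13453127926186387 0.13673654229507046
10 0.1321990489912846 0.1343012250826584
[-3.82673112  2.08755878 16.02319763]
```

Run:
```python
import cv2,numpy as np
a=cv2.imread("pics/wrist6.png");b=cv2.imread("pics/wrist7.png")
cv2.imwrite("pics/cmp.png",cv2.resize(np.vstack([a[:40],b[:40]]),None,fx=1.2,fy=4))
```

```text
(no output)
```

View pics/cmp.png

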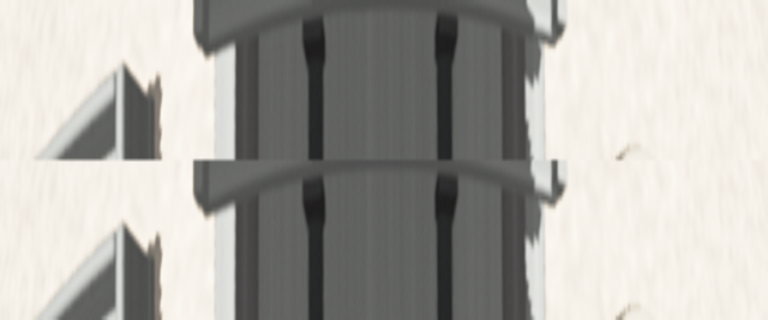

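Both frames put the lip at row ~2, so the shuttle has stopped at its stops. I'll lift off now.

Request:
send_rows --motion '[[[0, 0, -6], 0], [[0, 0, -10], 0], [[0, 0, -15], 0], [[0, 0, -15], 0], [[0, 0, -15], 0]]'

```text
time_s: 15.45
position: [0.5631, -0.1721, 0.1154]
tcp_rot: [[0.94, 0.341, 0.023], [0.341, -0.939, -0.029], [0.012, 0.036, -0.999]]
force: [0.6, -0.3, -0.4]
opening: 0.472
```

Request:
send_rows --motion '[[[0, 10, -20], 0], [[0, 15, -20], 0], [[0, 15, -20], 0], [[0, 15, -10], 0], [[0, 0, 0], 0]]'

```text
time_s: 15.87
position: [0.5815, -0.2227, 0.1913]
tcp_rot: [[0.939, 0.343, 0.025], [0.344, -0.939, -0.03], [0.013, 0.037, -0.999]]
force: [1.4, -0.7, 0.4]
opening: 0.471
```

```bash
python3 l.py 8
python3 - <<'E'
from h import *
for n,f in (("wrist",True),("scene",False)):
    c=capture(n);c["fish"]=f
    for r in recognise(n,"well_plate")[:1]+place_of(n,"well_plate")[:1]: print(n,r,atz(c,r["xy"],.05))
m=np.array([.566,-.177]);th=np.radians(19.8);print("expected nest",m+.19*np.array([-np.sin(th),np.cos(th)]))
E
```

```text
wrist pair_mid [(array([318.5, 164. ]), 0.97, array([ 0.5649, -0.1784,  0.064 ]))]
wrist release_near_top [(array([285. , 162.5]), 0.79, array([ 0.5401, -0.186 ,  0.064 ]))]
wrist release_far_top [(array([356.4, 164.1]), 0.71, array([ 0.5924, -0.1682,  0.064 ]))]
wrist stop_key_top [(array([319.5, 163.7]), 0.72, array([ 0.5659, -0.1788,  0.0555])), (array([456.7, 159.2]), 0.5, array([ 0.6708, -0.1335,  0.0555]))]
wrist nest []
scene pair_mid [(array([290.1, 282.5]), 0.71, array([ 0.5728, -0.1769,  0.064 ]))]
scene release_near_top [(array([277.1, 278.4]), 0.47, array([ 0.5403, -0.1874,  0.064 ])), (array([287.9, 281. ]), 0.42, array([ 0.5654, -0.1767,  0.064 ]))]
scene release_far_top [(array([298.2, 282.6]), 0.66, array([ 0.5872, -0.1644,  0.064 ]))]
scene stop_key_top [(array([288.4, 282.4]), 0.54, array([ 0.5635, -0.1731,  0.0555]))]
scene nest [(array([317.1, 237.9]), 0.57, array([0.5021, 0.0019, 0.05  ]))]
top pair_mid [(array([374.1, 234. ]), 0.58, array([ 0.5633, -0.1823,  0.064 ]))]
top release_near_top []
top release_far_top [(array([366.9, 221.7]), 0.67, array([ 0.5949, -0.1643,  0.064 ]))]
top stop_key_top []
top nest []
[ 0.57877982 -0.21926713  0.18872593] [[ 0.93853179  0.34471449  0.01816586]
 [ 0.34509164 -0.93823064 -0.02519984]
 [ 0.00835702  0.02991973 -0.99951737]] 0.4700387658957662 [-0.20526791 -0.51971526 -0.47560647] 16.7667 [-30.72475381  31.38015898  86.1351133   -0.81226996  60.85442216
 -50.52020302]
wrist {'xy': [161.2, 78.3], 'p': 0.61} [ 0.41232003 -0.14820353  0.05      ]
scene {'xy': [327.7, 238.8], 'p': 0.83} [0.52495952 0.01771165 0.05      ]
scene {'xy': [314.6, 238.2], 'p': 0.68} [ 0.49811382 -0.00334943  0.05      ]
expected nest [0.5016398  0.00176735]
```

View pics/wrist8.png

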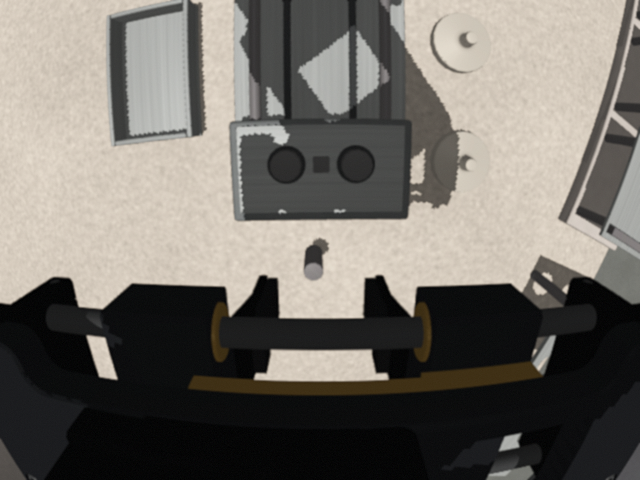

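View pics/scene8.png

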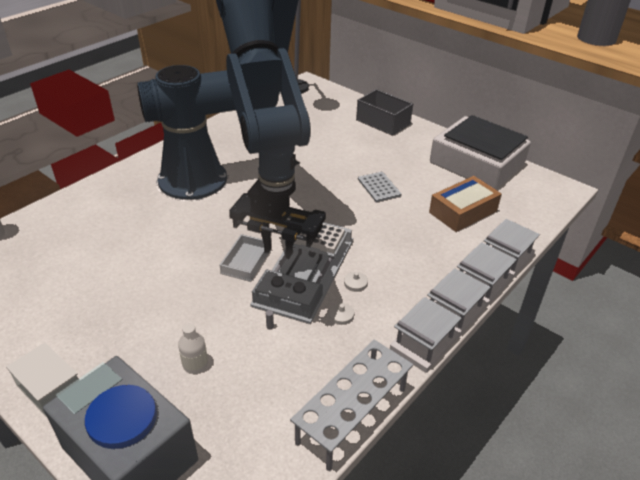

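The shuttle is out: the nest is seen at (0.502, 0.002), and the expected fully-out position is (0.502, 0.002). Both buttons are up at (286,165) and (356,165) in the wrist picture, the key looks untouched, and the arm is clear.

```bash
python3 -c "
from rig import bot
print(bot.hand_in())"
```

```text
the job is handed in; nothing more can be done
None
```

I pressed both release buttons together with one fingertip on each. I held them in a single press for about 5 s until the shuttle stopped, then lifted clear and handed the job in at about 17 s of the 32 s allowed.

**Last checks:**
- **Shuttle:** it showed no movement between the last two wrist pictures. After lift-off the nest was found at (0.502, 0.002), which matches the fully-out position I calculated.
- **Buttons and key:** both buttons showed up again and the square key looked untouched. It had stayed free between the fingers throughout.
- **Contact:** the force on the tool was near zero after lifting off. It peaked at about 40 N when the buttons bottomed out and stayed mostly near 15 N during the hold, well under the 120 N wrist limit.
- **Bystanders:** none looked moved in the last pictures.

**What disagreed or went unchecked:**
- The wrist network placed the well plate on the metal tray. That is a false hit, because the plate was out of that picture.
- The scene network's estimate of the plate was about 6 mm from the nest. That is the size of the 6 mm limit, but also within the networks' usual scatter, so it neither confirms nor rules out that the plate is seated.
- The tool drifted to a tilt of about 2.5° during the descent. Both buttons still went down far enough to release the shuttle.

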